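# Sort the microinjection parts away

### The arm

A 7-joint arm with a two-finger parallel gripper is mounted at the origin on the work surface. World frame = base frame: x ahead of the robot, y to its left, z up, the work surface at z = 0. Lengths are in m, angles in degrees, forces in N, time in s.
With the tool pointing down it reaches from about 0.425 to 0.875 m from the base axis. Payload 4.7 kg.
Tool frame: the origin (TCP) lies at the very end of the fingers, on their centre line; the grasp point (between the pads) lies 19 mm behind it; z points along the fingers, y is the line along which they close (so a half turn about z gives the same grasp; the last joint's range is limited). The gripper opens to 87 mm and grips with 3 to 60 N. Pads are 19 mm wide; open, the fingers measure 117 mm over their backs; the gripper's body (75 mm by 190 mm) begins 51 mm behind the grasp point.
Start: joints at [66.87, 18.392, -4.016, 83.108, 1.295, 78.541, -3.26], TCP at [0.264, -0.594, 0.223] pointing down, gripper open.
Joint ranges: [-163.93, 163.93], [-17.29, 119.83], [-79.2, 71.16], [3.27, 140.29], [-89.18, 269.18], [5.43, 117.66], [-154.24, 154.24]. Speed limits (degrees/s): [147.25, 147.25, 180, 180, 180, 180, 180].

### API

Orientations are given as [roll, pitch, yaw] about the fixed x, y, z axes, in that order (R = Rz(yaw) Ry(pitch) Rx(roll)).
In Python, from cell import get_obs, cams, ticket, finder gives the robot as it stands.
- The arm moves only by the shell command python3 -m creep 'ROWS' [FORCE]. ROWS is text: rows parted by semicolons, each of 5 numbers parted by spaces: the shift along the world's x, y, z in m, then the turn about the world's z in degrees, then the finger opening in m, from 0 to 0.087. A call has 1 to 8 rows; each row shifts and turns the commanded pose from where the row before left it; what a row does not reach is not made up. A row lasts 1/8 s, in which the tool goes at most 62.5 mm and 10.7 degrees, less where a joint would pass 70% of its speed; a pose out of reach is approached as far as the arm can. A call with a gripper value outside its range is refused whole. The fingers move at their own pace and stop on an object; FORCE is the grip in N (left out, the last holds). Time passes only in rows, so rows that do not move let the fingers close. It gives the time, the measured TCP pose, the force, the opening and the grip force at its end, in the units of the state.
- get_obs(): the state, without advancing time (a new reading comes with each control period).
- cams.read_camera(name): name is "scene" or "top" or "wrist"; returns the picture (384x512x3 uint8, red, green, blue); there is no depth.
- cams.calibration(name): a dict with "fx", "fy", "cx", "cy" (pixels), "extrinsics" (4x4, takes a point from world to camera coordinates). Camera axes: x right, y down, z forward; pixel columns grow to the right and rows downward; lengths in m; the calibration is good to about 2 mm. The wrist camera is an equidistant fisheye: a pixel r from the principal point sees the ray r / f radians off the axis. A picture is of the moment at which its call begins: read the wrist's pose just before it. calibration takes no time and is no camera call; for the wrist camera it gives the pose at the moment of the call.
- ticket.sign_off(): hands the job in; it is judged then, once.
Trained networks look in the newest picture that a camera, given by its name, has taken for a name from the list of things; names that differ only in an ending like _2 or _b are one class to them, and where a whole thing is asked for, a point or a joint stands for the part that bears it (a point fixed in the world has none). Each returns a list of dicts, best first, with "p" (0 to 1); they miss things now and then, are a little off and sometimes report something else, mostly with a low value. They report only what shows in the picture. A call takes as long as a camera call.
- finder.masks_of(name, camera): "mask" (384x512 bool, what is visible of it) and "xy" ([column, row] in pixels, amid what is visible of it).
- finder.tip_of(name, camera): "xy" ([column, row] in pixels: a listed point, or the origin of a listed thing).
The state is a dict: "time_s": time; "qpos": joint angles; "joint_velocities": joint speeds; "effort": joint torques, N m; "tool_pos": TCP position; "tool_rot": TCP orientation; "force": force on the tool from outside, world axes, zero at the start; "wrist_torque": the same for the moment, N m; "grip_width": finger opening in m; "grasp_force": force on a finger pad.
Only numpy, scipy, OpenCV 4.12 (cv2) and the standard library are available. Lean on these libraries where they do the work, as an engineer would, in place of code of your own. Each camera call takes 0.05 s, during which the arm holds its last target. There are 200 camera calls.

### The job

Clear the microscope bench by sorting the loose parts: stand both microscope objectives upright in the open drawer, and lay the long microinjector barrel on the floor of the flat steel tray beside the one already stored there. Then push the drawer fully shut so that the objectives stay standing. Never tip an objective over, and leave the dishes and the bottle where they are.

Things in the scene. Friction and masses are not known exactly. Their poses are not given: they have to be found in the camera images.
- objective_a: microscope objective, bare aluminium with a dark ring near its foot, 60 mm tall: a knurled cylinder of 36 mm diameter up to 44 mm height, then tapering to a 20 mm nose. Stands upright at the start, nose up, 150 g. Origin at the centre of its flat foot, z up through the nose.
- objective_b: second, identical microscope objective, bare aluminium with a dark ring near its foot, 60 mm tall: a knurled cylinder of 36 mm diameter up to 44 mm height, then tapering to a 20 mm nose. Stands upright at the start, nose up, 150 g. Origin at the centre of its flat foot, z up through the nose.
- barrel: microinjector barrel, lying: a white 26 mm tube, grey cap at one end, grey nozzle at the other, 140 mm long, 180 g. It rests on, and is gripped by, the square aluminium block in its middle (44 mm along the tube, 30 mm wide, 30 mm high). Origin under the block's centre, x along the tube towards the nozzle, z up. This one lies loose on the bench.
- barrel_center (a point): middle of the loose barrel's clamp block, 15 mm above its underside.
- stored_barrel: identical microinjector barrel that already lies in the tray, along the tray's x, in the half towards the tray's -y side (about 40 mm off the tray's middle). It stays in the tray.
- stored_barrel_center (a point): middle of the stored barrel's clamp block.
- tray: flat open steel tray fixed to the bench, 220 mm along its x, 160 mm along its y, 22 mm high, walls and floor 4 mm thick. Origin at the centre of its underside, z up; its floor is 4 mm above the origin. The half towards +y (about 40 mm off the middle) is free.
- cabinet: low white one-drawer cabinet fixed to the bench, 240 mm deep (x), 200 mm wide (y), 110 mm high. Origin at the centre of its underside; its front with the grey drawer faces its own -x, roughly towards the robot.
- cabinet_drawer0 (a joint): how far the drawer is pulled out, in m: 0 is fully shut, at most 0.166. It starts pulled out by 0.145 to 0.165 and slides with light friction along the cabinet's -x.
- drawer_floor (a point): centre of the drawer's inner floor (moves with it, axes as the cabinet), 22 mm above the bench. Inside 195 mm along x, 158 mm wide; side walls rise 66 mm, the front panel 75 mm above the floor. Out by q, it is open to the sky from x = -97 mm to x = q - 103 mm; beyond lies the cabinet's roof, 76 mm above this floor.
- cabinet_drawer0_handle (a point): middle of the drawer's steel bar handle: a level bar of 11 mm diameter, 100 mm long along the cabinet's y, 72 mm above the bench, its axis 35 mm in front of the drawer's face.
- dishes: bystander: stack of three clear dishes, 90 mm diameter, 43 mm high; origin under its centre.
- bottle: bystander: white bottle, 60 mm diameter, 150 mm high; origin under its centre.
- joystick: bystander, fixed: white joystick console, 130 x 110 mm, 30 mm high, with an upright steel stick reaching 110 mm; origin under its centre.

How it is judged:
By the outcome, as a careful person would: the job done as asked, in the order asked, and still so for the second after the job is handed in, with the robot touching nothing.
It also fails if it takes over 72 s, if anything falls off the work surface, if the arm or the gripper's body presses on something with over 40 N, if the wrist force passes 120 N, or if a joint passes its speed limit or range.

## Working session

There is one attempt and no reset: what is moved stays moved. The work goes in short steps, Python scripts to look and compute and a shell command to move; the robot and the scene stay as the last step left them, time stands still between calls to the robot, and variables do not carry over. Pictures are saved under pics/ and viewed, at most 10 in all, crops included, and the job is handed in when it is done.

```bash
ls; mkdir -p pics
cat > h.py <<'E'
import numpy as np, cv2
from cell import get_obs, cams, ticket, finder
def ray(cam,xy,c=None):
    c=c or cams.calibration(cam); E=np.array(c["extrinsics"]); R=E[:3,:3]; o=-R.T@E[:3,3]
    a=np.array([(xy[0]-c["cx"])/c["fx"],(xy[1]-c["cy"])/c["fy"]])
    if cam=="wrist":
        r=np.linalg.norm(a); d=np.r_[a/r*np.sin(r),np.cos(r)] if r>1e-9 else np.array([0,0,1.])
    else: d=np.r_[a,1]
    return o,R.T@d
def at_z(cam,xy,z,c=None):
    o,d=ray(cam,xy,c); return o+d*(z-o[2])/d[2]
def proj(cam,P):
    c=cams.calibration(cam); E=np.array(c["extrinsics"]); p=E[:3,:3]@P+E[:3,3]
    return c["cx"]+c["fx"]*p[0]/p[2],c["cy"]+c["fy"]*p[1]/p[2]
E
python3 - <<'E'
from h import *
np.set_printoptions(precision=4,suppress=True)
for cam in ["top","scene"]:
    im=cams.read_camera(cam); cv2.imwrite(f"pics/{cam}0.png",im[:,:,::-1])
    o,d=ray(cam,(256,192)); print(cam,o,d)
    for n,z in [("objective_a",0),("barrel",0),("barrel_center",.015),("stored_barrel",.004),("stored_barrel_center",.019),("tray",0),("cabinet",0),("drawer_floor",.022),("cabinet_drawer0_handle",.072),("dishes",0),("bottle",0),("joystick",0)]:
        for r in finder.tip_of(n,cam)[:3]:
            print(n,round(r["p"],2),np.round(r["xy"],1),at_z(cam,r["xy"],z)[:2])
print(get_obs())
E
```

```text
pics
top [ 0.4502 -0.0702  1.2171] [ 0.0741 -0.0045 -0.9973]
objective_a 0.69 [266.2 151.2] [ 0.6606 -0.1088]
objective_a 0.66 [252.2 185.2] [ 0.5609 -0.065 ]
barrel 0.91 [250.3 215.7] [ 0.4717 -0.0573]
barrel_center 0.6 [251.  220.1] [ 0.4587 -0.0592]
barrel_center 0.26 [130.3 127.3] [0.7386 0.2877]
stored_barrel 0.75 [357.8 193.3] [ 0.5291 -0.3727]
stored_barrel_center 0.67 [362. 192.] [ 0.5316 -0.3812]
tray 0.58 [340.2 186.1] [ 0.5518 -0.323 ]
cabinet 0.84 [131.2 128.7] [0.7379 0.2895]
cabinet 0.51 [357.9 192.1] [ 0.5329 -0.3741]
drawer_floor 0.97 [140.7 180.3] [0.5811 0.2559]
cabinet_drawer0_handle 0.84 [144.4 240.7] [0.4095 0.2328]
cabinet_drawer0_handle 0.35 [244.4  99.8] [ 0.7952 -0.0494]
dishes 0.86 [244.1  99.8] [ 0.8169 -0.0472]
dishes 0.16 [368.  278.8] [ 0.2816 -0.3922]
bottle 0.81 [293.5 119.9] [ 0.7524 -0.1924]
bottle 0.6 [139.1 184.7] [0.5706 0.2667]
joystick 0.71 [364.6 276.9] [ 0.2873 -0.3827]
scene [ 1.0121 -0.0908  0.8435] [-0.5343  0.0351 -0.8446]
objective_a 0.69 [239.6 258.8] [ 0.6752 -0.1102]
objective_a 0.54 [253.  218.2] [ 0.5616 -0.0693]
barrel 0.78 [254.5 1
[... 561 characters left out ...]
[245.5 259.9] [ 0.6791 -0.0955]
bottle 0.67 [206.4 290.4] [ 0.7505 -0.1933]
bottle 0.22 [146.3 146.5] [ 0.2902 -0.3828]
joystick 0.87 [143.6 143.2] [ 0.2763 -0.3925]
{'time_s': 1.3, 'qpos': array([66.8697, 18.3902, -4.017 , 83.1057,  1.2947, 78.5413, -3.2614]), 'joint_velocities': array([-0.0273,  0.0015, -0.0983, -0.0368, -0.0285, -0.0498, -0.0183]), 'effort': array([ -0.0004, -49.1115,  -0.4036, -31.2768,  -0.0637,   0.034 ,
         0.    ]), 'tool_pos': array([ 0.2637, -0.5941,  0.2226]), 'tool_rot': array([179.9921,   0.0021,  23.9384]), 'force': array([ 0.5287, -0.7834, -0.188 ]), 'wrist_torque': array([-0.0116,  0.0072, -0.0141]), 'grasp_force': 0.0, 'grip_width': 0.08747062870021888}
```

View pics/top0.png

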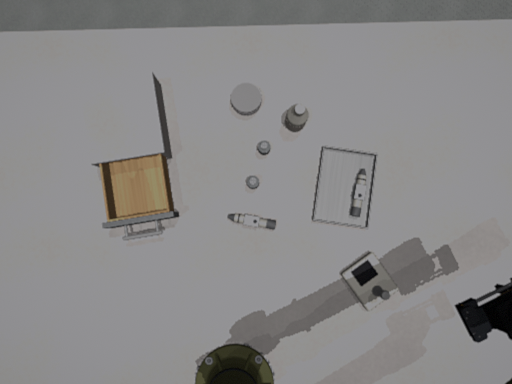

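View pics/scene0.png

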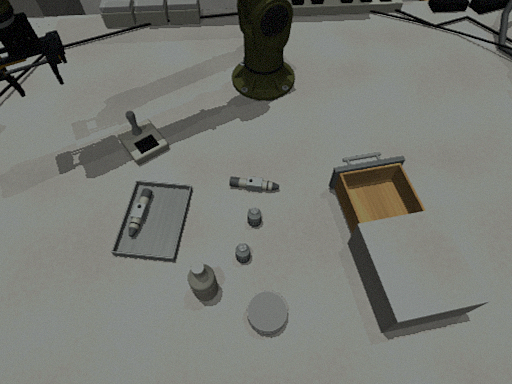

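The top picture shows the objectives at about (264,147) and (252,182), the loose barrel at (252,221) with its nozzle to the left, the drawer at (138,188), and the tray at (345,187) with its free half on the left. Next I'll get the axes and refined positions from the masks.

```bash
cat > m.py <<'E'
from h import *
np.set_printoptions(precision=4,suppress=True)
def tri(r1,r2):
    A=[];b=[]
    for o,d in (r1,r2):
        d=d/np.linalg.norm(d);P=np.eye(3)-np.outer(d,d);A.append(P);b.append(P@o)
    return np.linalg.lstsq(np.vstack(A),np.hstack(b),rcond=None)[0]
def best(n,cam,k=1): return finder.masks_of(n,cam)[:k]
def axis(cam,mask,z):
    ys,xs=np.nonzero(mask); p=np.array([at_z(cam,(x,y),z)[:2] for x,y in zip(xs,ys)])
    c,s,a=cv2.minAreaRect(p.astype(np.float32)*1000)
    q=p-p.mean(0); w,v=np.linalg.eigh(q.T@q); d=v[:,1]
    return p.mean(0),np.degrees(np.arctan2(d[1],d[0])),np.array(c)/1000,s,a
E
python3 - <<'E'
from m import *
for c in ["top","scene"]: cams.read_camera(c)
M={}
for c in ["top","scene"]:
    for n,z,k in [("objective_a",.03,3),("barrel",.015,2),("stored_barrel",.019,2),("tray",.022,1),("cabinet_drawer0_handle",.072,1),("bottle",.07,1)]:
        for r in best(n,c,k):
            m=r["mask"]; 
            if m.sum()<5: continue
            ys,xs=np.nonzero(m); cen=(xs.mean(),ys.mean())
            M.setdefault(n,{}).setdefault(c,[]).append(ray(c,cen))
            print(c,n,round(r["p"],2),np.round(cen,1),m.sum(),*[np.round(x,3) for x in axis(c,m,z)])
for n in M:
    if len(M[n])<2: continue
    for i,a in enumerate(M[n]["top"]):
        for j,b in enumerate(M[n]["scene"]): print(n,i,j,tri(a,b))
print("tips")
for n in ["drawer_floor","cabinet","barrel_center","stored_barrel_center","tray","cabinet_drawer0_handle"]:
    print(n,tri(*[ray(c,finder.tip_of(n,c)[0]["xy"]) for c in ["top","scene"]]))
E
```

```text
top objective_a 0.66 [263.4 146.8] 150 [ 0.669 -0.1  ] 171.907 [ 0.668 -0.1  ] [31.72  40.797] 88.538
top objective_a 0.5 [252.6 181.2] 127 [ 0.57  -0.067] -176.956 [ 0.569 -0.066] [31.509 37.396] 88.571
top objective_a 0.28 [369.1 280.6] 1864 [ 0.281 -0.387] -144.877 [ 0.28  -0.387] [134.693 111.402] 33.887
top barrel 0.81 [252.6 220.3] 424 [ 0.458 -0.064] 78.699 [ 0.459 -0.06 ] [137.778  30.413] 77.301Traceback (most recent call last):
  File "<stdin>", line 11, in <module>
  File "m.py", line 10, in axis
    ys,xs=np.nonzero(mask); p=np.array([at_z(cam,(x,y),z)[:2] for x,y in zip(xs,ys)])
                                        ~~~~^^^^^^^^^^^^^
  File "h.py", line 11, in at_z
    o,d=ray(cam,xy,c); return o+d*(z-o[2])/d[2]
        ~~~^^^^^^^^^^
  File "h.py", line 4, in ray
    c=c or cams.calibration(cam); E=np.array(c["extrinsics"]); R=E[:3,:3]; o=-R.T@E[:3,3]
           ~~~~~~~~~~~~~~~~^^^^^
ValueError: time passes only in moves, steps and waits
```

```bash
sed -i 's/^def ray(cam,xy,c=None):/CAL={k:cams.calibration(k) for k in ("top","scene","wrist")}\ndef ray(cam,xy,c=None):/; s/c=c or cams.calibration(cam)/c=c or CAL[cam]/; s/    c=cams.calibration(cam); E/    c=CAL[cam]; E/' h.py
python3 - <<'E'
from m import *
for c in ["top","scene"]: cams.read_camera(c)
M={}
for c in ["top","scene"]:
    for n,z,k in [("objective_a",.03,2),("barrel",.015,1),("stored_barrel",.019,1),("tray",.022,1),("cabinet_drawer0_handle",.072,1),("bottle",.07,1)]:
        for r in best(n,c,k):
            m=r["mask"]; 
            if m.sum()<5: continue
            ys,xs=np.nonzero(m); cen=(xs.mean(),ys.mean())
            M.setdefault(n,{}).setdefault(c,[]).append(ray(c,cen))
            print(c,n,round(r["p"],2),np.round(cen,1),m.sum(),*[np.round(x,3) for x in axis(c,m,z)])
for n in M:
    if len(M[n])<2: continue
    for i,a in enumerate(M[n]["top"]):
        for j,b in enumerate(M[n]["scene"]): print(n,i,j,tri(a,b))
print("tips")
for n in ["drawer_floor","cabinet","barrel_center","stored_barrel_center","tray","cabinet_drawer0_handle"]:
    print(n,tri(*[ray(c,finder.tip_of(n,c)[0]["xy"]) for c in ["top","scene"]]))
E
```

```text
top objective_a 0.68 [263.8 146.5] 133 [ 0.669 -0.101] 169.451 [ 0.669 -0.1  ] [31.726 37.884] 88.569
top objective_a 0.51 [252.4 181.4] 137 [ 0.569 -0.066] -171.775 [ 0.569 -0.066] [31.514 37.396] 88.571
top barrel 0.75 [245.9  97.3] 878 [ 0.82  -0.053] 177.023 [ 0.821 -0.052] [ 91.366 102.208] 88.567
top stored_barrel 0.83 [358.3 192.4] 485 [ 0.531 -0.37 ] 166.951 [ 0.533 -0.371] [ 35.512 141.35 ] 76.31
top tray 0.83 [343.3 185.1] 4020 [ 0.553 -0.327] 168.832 [ 0.551 -0.331] [167.863 227.047] 80.243
top cabinet_drawer0_handle 0.87 [136.9 192.7] 4838 [0.542 0.253] -172.356 [0.531 0.255] [222.027 211.186] 9.248
top bottle 0.75 [295.7 117.1] 494 [ 0.743 -0.192] 159.259 [ 0.745 -0.193] [61.631 77.009] 88.254
scene objective_a 0.52 [242.1 252.3] 250 [ 0.671 -0.103] 179.448 [ 0.671 -0.103] [34.727 50.083] 86.831
scene objective_a 0.49 [254. 217.] 242 [ 0.574 -0.067] 173.547 [ 0.572 -0.067] [36.678 56.333] 86.273
scene barrel 0.85 [252.3 183.5] 558 [ 0.459 -0.065] 77.986 [ 0.459 -0.063] [143.306  49.104] 79.248
scene stored_barrel 0.78 [139.2 210.6] 539 [ 0.528 -0.373] 168.25 [ 0.529 -0.374] [ 41.977 145.309] 80.371
scene cabinet_drawer0_handle 0.94 [373.4 189.2] 4669 [0.534 0.246] 116.947 [0.523 0.251] [212.27  228.883] 12.238
scene bottle 0.43 [241.8 252.8] 266 [ 0.689 -0.103] 177.104 [ 0.688 -0.104] [35.15  47.641] 86.831
objective_a 0 0 [ 0.6696 -0.102   0.0271]
objective_a 0 1 [ 0.6454 -0.0844  0.164 ]
objective_a 1 0 [ 0.589  -0.0854 -0.1634]
objective_a 1 1 [ 0.5698 -0.0666  0.0215]
barrel 0 0 [ 0.7058 -0.0674  0.3847]
stored_barrel 0 0 [ 0.5305 -0.3709  0.0217]
cabinet_drawer0_handle 0 0 [0.5401 0.2467 0.0789]
bottle 0 0 [ 0.7227 -0.1413  0.1672]
tips
drawer_floor [ 0.5738  0.2636 -0.0004]
cabinet [ 0.7212 -0.035   0.5691]
barrel_center [ 0.4532 -0.0637  0.0047]
stored_barrel_center [ 0.537  -0.3662  0.0313]
tray [ 0.5537 -0.3328 -0.0021]
cabinet_drawer0_handle [0.4185 0.2483 0.052 ]
```

```bash
python3 -m creep '.02 .02 .005 0 .087;.02 .03 .005 -6 .087;.024 .034 .005 -6 .087;.024 .034 .005 -6 .087;.024 .034 .005 -6 .087;.024 .034 0 -6 .087;.024 .034 0 -6 .087;.024 .034 0 -4 .087' 20; python3 -m creep '.024 .034 0 0 .087;.024 .034 0 0 .087;.024 .034 0 0 .087;.024 .034 0 0 .087;.024 .034 0 0 .087;.024 .034 0 0 .087;.028 .034 0 0 .087;0 0 0 0 .087'
cat > w.py <<'E'
from m import *
import sys
def look(items,pic=None):
    c=cams.calibration("wrist"); im=cams.read_camera("wrist")
    if pic: cv2.imwrite(f"pics/{pic}.png",im[:,:,::-1])
    for n,z in items:
        for r in finder.tip_of(n,"wrist")[:2]: print("tip",n,round(r["p"],2),np.round(r["xy"]),at_z("wrist",r["xy"],z,c))
    return c
def wm(n,z,c,k=2):
    for r in best(n,"wrist",k):
        m=r["mask"]; ys,xs=np.nonzero(m)
        if len(xs)<5: continue
        p=np.array([at_z("wrist",(x,y),z,c)[:2] for x,y in zip(xs,ys)])
        q=p-p.mean(0); w,v=np.linalg.eigh(q.T@q); d=v[:,1]; R=cv2.minAreaRect((p*1000).astype(np.float32))
        print("mask",n,round(r["p"],2),r["xy"],len(xs),p.mean(0),np.degrees(np.arctan2(d[1],d[0])),np.round(R[0]),np.round(R[1]),round(R[2],1))
E
python3 - <<'E'
from w import *
o=get_obs(); print(o["time_s"],o["qpos"],o["tool_pos"],o["tool_rot"])
c=look([("objective_a",0),("barrel_center",.015)],"w1"); wm("objective_a",.03,c); wm("barrel",.015,c,1)
print(-np.array(c["extrinsics"])[:3,:3].T@np.array(c["extrinsics"])[:3,3])
E
```

```text
time_s: 3.8
tool_pos: [0.4484, -0.339, 0.2478]
tool_rot: [180.0, -0.0, -16.2]
force: [0.6, -1.0, 0.2]
grip_width: 0.0871
grasp_force: 0.0
time_s: 4.8
tool_pos: [0.6213, -0.097, 0.2473]
tool_rot: [-179.8, 0.0, -15.7]
force: [-0.2, 0.1, 0.7]
grip_width: 0.0871
grasp_force: 0.0
4.8 [  25.0544   16.6908  -23.0745   83.6494    6.3749   80.9626 -103.7983] [ 0.6213 -0.097   0.2473] [-179.8316    0.0161  -15.6511]
tip objective_a 0.68 [255. 129.] [ 0.6681 -0.0978  0.    ]
tip objective_a 0.56 [253. 203.] [ 0.5661 -0.0662  0.    ]
tip barrel_center 0.61 [272. 274.] [ 0.4493 -0.0626  0.015 ]
mask objective_a 0.72 [251.5, 208.5] 762 [ 0.5706 -0.0667] 155.29125653378063 [571. -66.] [37. 48.] 74.4
mask objective_a 0.7 [253.5, 129.0] 668 [ 0.6684 -0.0999] 164.69346910579802 [ 668. -100.] [35. 37.] 74.2
mask barrel 0.72 [275.6, 261.5] 238 [ 0.4693 -0.0812] 72.99776699739074 [469. -85.] [88.  9.] 73.8
[ 0.6986 -0.1185  0.4101]
```

View pics/w1.png

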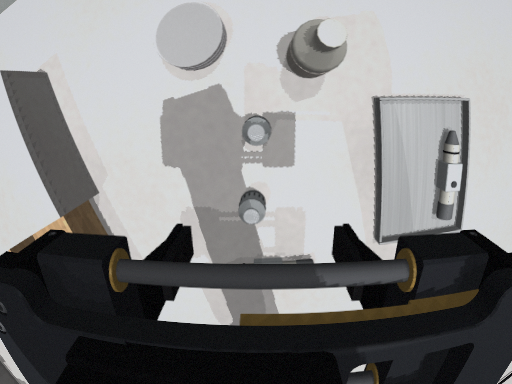

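The wrist picture confirms the objectives at (256,130) and (252,207), with the bottle at (322,45) clear of the gripper. I'll go for the far one.

```bash
python3 -m creep '.025 .001 0 0 .087;.024 0 0 0 .087;0 0 -.04 0 .087;0 0 -.05 0 .087;0 0 -.05 0 .087;0 0 -.02 0 .08;0 0 0 0 .08;0 0 0 0 .08'
```

```text
time_s: 6.05
tool_pos: [0.6704, -0.1015, 0.0903]
tool_rot: [-180.0, -0.2, -16.1]
force: [-0.6, 0.1, 0.7]
grip_width: 0.0803
grasp_force: 0.0
```

```bash
python3 -m creep '-.001 .001 -.03 0 .08;0 0 -.03 0 .08;0 0 -.016 0 .07;0 0 0 0 .055;0 0 0 0 .03;0 0 0 0 .03;0 0 0 0 .03;0 0 0 0 .03' 20; python3 -m creep '0 0 0 0 .03;0 0 .006 0 .03;0 0 .02 0 .03;0 0 .03 0 .03'
```

```text
time_s: 7.05
tool_pos: [0.6682, -0.1004, 0.0124]
tool_rot: [180.0, -0.1, -16.1]
force: [-0.9, -0.7, 2.8]
grip_width: 0.0352
grasp_force: 20.0
time_s: 7.55
tool_pos: [0.6668, -0.0999, 0.0678]
tool_rot: [180.0, 0.1, -16.0]
force: [-0.7, -0.8, -1.9]
grip_width: 0.0352
grasp_force: 20.0
```

Run:
```python
from h import *
for n,(x,y) in {"top":(90,140),"scene":(325,145)}.items():
    im=cams.read_camera(n); c=im[y:y+110,x:x+100,::-1]; c=cv2.resize(c,None,fx=4,fy=4,interpolation=cv2.INTER_CUBIC)
    globals()[n]=c
cv2.imwrite("pics/d.png",cv2.convertScaleAbs(np.hstack([top,scene]),alpha=1.5))
```

```text
(no output)
```

View pics/d.png

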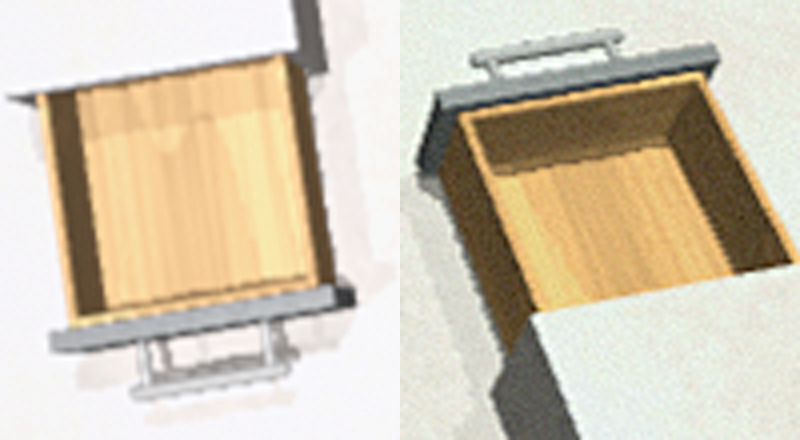

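The crop shows the handle bar ends at crop (131,392) and (290,366), the roof's front edge from (12,100) to (298,52), and the floor's front edge in both views. I'll turn these into positions.

Run:
```python
from m import *
T=lambda x,y,z:at_z("top",(90+x/4-.4,140+y/4-.4),z)[:2]
S=lambda x,y,z:at_z("scene",(325+(x-400)/4-.4,145+y/4-.4),z)[:2]
def pr(n,a,b):
    d=a-b if (a-b)[1]>0 else b-a
    print(n,a,b,"mid",(a+b)/2,"len",np.linalg.norm(a-b),"yaw",np.degrees(np.arctan2(-d[0],d[1])))
pr("handle T",T(131,392,.072),T(290,366,.072)); pr("handle S",S(473,60,.072),S(622,38,.072))
pr("roof T",T(12,100,.11),T(298,52,.11)); pr("roof S",S(536,318,.11),S(798,262,.11))
pr("floor front T",T(105,308,.022),T(310,272,.022)); pr("floor front S",S(492,178,.022),S(665,143,.022))
pr("panel top S",S(440,95,.097),S(715,48,.097))
```

```text
handle T [0.4194 0.293 ] [0.4344 0.1843] mid [0.4269 0.2386] len 0.10980822271340948 yaw 7.843936487506499
handle S [0.4349 0.1856] [0.4229 0.2919] mid [0.4289 0.2388] len 0.10696983406380453 yaw 6.453054190974366
roof T [0.6169 0.3605] [0.6446 0.1688] mid [0.6308 0.2647] len 0.19374894449866017 yaw 8.217352636273818
roof S [0.6518 0.1714] [0.6251 0.3343] mid [0.6385 0.2528] len 0.16502019757236225 yaw 9.293809244889442
floor front T [0.4783 0.3275] [0.5005 0.1805] mid [0.4894 0.254 ] len 0.1486336339355365 yaw 8.557815379715187
floor front S [0.4997 0.1965] [0.4788 0.3231] mid [0.4892 0.2598] len 0.12833490104840098 yaw 9.360723564338784
panel top S [0.4805 0.1496] [0.4544 0.3389] mid [0.4675 0.2443] len 0.1910834739462791 yaw 7.848255982873406
```

```bash
python3 -m creep '0 0 .03 0 .03;0 .01 .04 0 .03;-.004 .02 .02 4 .03;-.01 .035 0 5 .03;-.01 .04 0 5 .03;-.01 .04 0 5 .03;-.01 .04 0 5.2 .03;-.01 .04 0 0 .03'; python3 -m creep '-.01 .04 0 0 .03;-.01 .04 0 0 .03;-.006 .03 0 0 .03;-.004 .024 0 0 .03;0 0 0 0 .03;0 0 0 0 .03'
python3 - <<'E'
from w import *
c=look([],"w2"); print(get_obs()["qpos"])
E
```

```text
time_s: 8.65
tool_pos: [0.6124, 0.1282, 0.1571]
tool_rot: [-180.0, 0.0, 8.4]
force: [-0.4, -0.4, -1.1]
grip_width: 0.0355
grasp_force: 20.0
time_s: 9.4
tool_pos: [0.5837, 0.2581, 0.1572]
tool_rot: [179.9, 0.0, 8.2]
force: [-0.0, -0.6, -2.1]
grip_width: 0.0354
grasp_force: 20.0
[   0.8432   22.7093  -34.5747   88.7552   13.3363   72.7339 -117.5536]
```

View pics/w2.png

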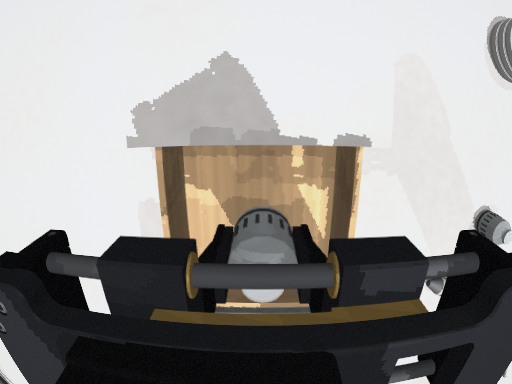

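The objective hangs centred at about (263,240) between the drawer walls at columns 160 and 360, and it is square to the roof edge. I'll lower it.

```bash
python3 -m creep '0 0 -.03 0 .03;0 0 -.035 0 .03;0 0 -.03 0 .03;0 0 -.015 0 .03;0 0 -.007 0 .03;0 0 -.003 0 .03;0 0 -.002 0 .03;0 0 0 0 .03'
```

```text
time_s: 10.45
tool_pos: [0.5841, 0.2591, 0.0362]
tool_rot: [-180.0, -0.1, 8.1]
force: [-0.7, -0.3, -2.2]
grip_width: 0.0353
grasp_force: 20.0
```

```bash
python3 -m creep '0 0 -.001 0 .03;0 0 -.001 0 .03;0 0 0 0 .04;0 0 0 0 .05;0 0 0 0 .056;0 0 0 0 .056' ; python3 -m creep '0 0 .02 0 .056;0 0 .035 0 .056;0 0 .035 0 .056;0 0 .035 0 .056;0 -.02 .02 0 .06;0 -.04 0 0 .08;0 -.05 0 0 .087;0 -.05 0 0 .087'
```

```text
time_s: 11.2
tool_pos: [0.5837, 0.2589, 0.0335]
tool_rot: [180.0, 0.0, 8.1]
force: [0.2, 0.2, -0.0]
grip_width: 0.0547
grasp_force: 0.0
time_s: 12.2
tool_pos: [0.584, 0.0979, 0.1804]
tool_rot: [180.0, -0.1, 8.2]
force: [0.8, -0.1, -0.5]
grip_width: 0.0817
grasp_force: 0.0
```

```bash
python3 -m creep '-.004 -.05 0 0 .087;-.005 -.05 -.02 0 .087;-.005 -.046 -.03 0 .087;0 -.02 -.03 0 .087;0 0 -.01 0 .087;0 0 0 0 .087'
python3 - <<'E'
from w import *
c=look([("objective_b",0)]); wm("objective_b",.03,c)
E
```

```text
time_s: 12.95
tool_pos: [0.57, -0.0652, 0.0893]
tool_rot: [-179.9, -0.0, 8.2]
force: [-0.7, 1.1, 0.9]
grip_width: 0.0869
grasp_force: 0.0
tip objective_b 0.65 [264. 199.] [ 0.5673 -0.0664  0.    ]
mask objective_b 0.79 [260.3, 209.5] 2247 [ 0.5697 -0.0656] -171.01060122660255 [570. -66.] [49. 38.] 8.3
```

```bash
python3 -m creep '0 0 -.03 0 .08;0 0 -.03 0 .08;0 0 -.016 0 .07;0 0 0 0 .055;0 0 0 0 .03;0 0 0 0 .03;0 0 0 0 .03;0 0 0 0 .03' 20; python3 -m creep '0 0 0 0 .03;0 0 .01 0 .03;0 0 .03 0 .03;0 0 .04 0 .03;0 0 .04 0 .03;0 .02 .026 0 .03'
```

```text
time_s: 14.1
tool_pos: [0.5701, -0.0671, 0.0133]
tool_rot: [180.0, -0.1, 8.1]
force: [-0.0, 0.8, 2.5]
grip_width: 0.0354
grasp_force: 20.0
time_s: 14.85
tool_pos: [0.5702, -0.0492, 0.1608]
tool_rot: [179.9, -0.1, 7.9]
force: [1.4, 0.4, -1.6]
grip_width: 0.0353
grasp_force: 20.0
```

```bash
python3 -m creep '-.004 .03 0 0 .03;-.008 .045 0 0 .03;-.008 .045 0 0 .03;-.008 .045 0 0 .03;-.008 .045 0 0 .03;-.008 .04 0 0 .03;-.006 .03 0 0 .03;-.002 .016 0 0 .03';python3 -m creep '0 0 0 0 .03;0 0 -.03 0 .03;0 0 -.035 0 .03;0 0 -.03 0 .03;0 0 -.015 0 .03;0 0 -.009 0 .03;0 0 -.004 0 .03;0 0 0 0 .03'
```

```text
time_s: 15.85
tool_pos: [0.5167, 0.2507, 0.1587]
tool_rot: [-180.0, 0.0, 8.3]
force: [0.4, -0.5, -1.1]
grip_width: 0.0354
grasp_force: 20.0
time_s: 16.85
tool_pos: [0.5182, 0.249, 0.0362]
tool_rot: [-180.0, -0.1, 8.1]
force: [-0.1, -0.0, -1.1]
grip_width: 0.0352
grasp_force: 20.0
```

```bash
python3 -m creep '0 0 -.001 0 .03;0 0 -.0005 0 .03;0 0 0 0 .04;0 0 0 0 .05;0 0 0 0 .056;0 0 0 0 .056' ; python3 -m creep '0 0 .02 0 .056;0 0 .035 0 .056;0 0 .035 0 .056;0 0 .035 0 .056;0 -.03 .04 0 .06;0 -.04 .02 10 .08;0 -.045 0 10 .087;0 -.045 0 10 .087'; python3 -m creep '-.005 -.045 0 10 .087;-.01 -.045 0 10 .087;-.01 -.04 0 10 .087;-.02 -.02 0 10 .087;-.01 0 0 0 .087;0 0 0 0 .087'
python3 - <<'E'
from w import *
for c in ["top","scene"]:
    im=cams.read_camera(c); cv2.imwrite(f"pics/{c}3.png",im[:,:,::-1])
    for n in ["barrel","objective_a"]:
        for r in best(n,c,2): print(c,n,round(r["p"],2),r["xy"],*[np.round(x,3) for x in axis(c,r["mask"],.015)])
print(get_obs()["qpos"])
c=look([("barrel_center",.015)]); wm("barrel",.015,c)
E
```

```text
time_s: 17.6
tool_pos: [0.5177, 0.2488, 0.034]
tool_rot: [180.0, 0.0, 8.1]
force: [-0.1, -1.5, -0.6]
grip_width: 0.0546
grasp_force: 0.0
time_s: 18.6
tool_pos: [0.518, 0.088, 0.2211]
tool_rot: [179.9, -0.1, 38.5]
force: [0.9, -0.6, -1.0]
grip_width: 0.0816
grasp_force: 0.0
time_s: 19.35
tool_pos: [0.4629, -0.0596, 0.2201]
tool_rot: [179.9, 0.0, 78.0]
force: [0.7, 0.1, -1.0]
grip_width: 0.0869
grasp_force: 0.0
top barrel 0.45 [359.3, 192.9] [ 0.528 -0.371] 166.936 [ 0.532 -0.372] [ 36.165 137.113] 76.182
top objective_a 0.67 [139.8, 203.5] [0.519 0.258] 90.564 [0.519 0.257] [46.408 34.695] 88.572
top objective_a 0.43 [136.8, 178.5] [0.588 0.268] 71.657 [0.587 0.269] [46.739 37.914] 88.57
scene objective_a 0.5 [370.2, 187.2] [0.5   0.262] 146.088 [0.499 0.262] [34.888 70.697] 56.104
scene objective_a 0.49 [379.6, 211.5] [0.566 0.272] 137.662 [0.567 0.273] [39.852 69.648] 53.827
[ 33.6031  -3.113  -28.2128 107.3258  -1.5373  75.4207  -6.073 ]
tip barrel_center 0.69 [258. 172.] [ 0.4575 -0.0636  0.015 ]
mask barrel 0.89 [259.3, 168.8] 2354 [ 0.4584 -0.0619] 77.84281699868032 [458. -61.] [147.  32.] 78.5
```

```bash
python3 -m creep '-.005 -.002 -.03 0 .087;0 0 -.05 0 .087;0 0 -.05 0 .08;0 0 -.045 0 .07;0 0 -.025 0 .07;0 0 -.01 0 .06;0 0 -.005 0 .05;0 0 0 0 .04' 30; python3 -m creep '0 0 0 0 .025;0 0 0 0 .025;0 0 0 0 .025;0 0 0 0 .025;0 0 .01 0 .025;0 0 .03 0 .025;0 0 .04 0 .025;0 0 .04 0 .025'
```

```text
time_s: 20.8
tool_pos: [0.4585, -0.0629, 0.0047]
tool_rot: [179.9, 0.0, 78.1]
force: [-0.0, -0.5, -0.5]
grip_width: 0.0479
grasp_force: 0.0
time_s: 21.8
tool_pos: [0.4571, -0.0626, 0.1251]
tool_rot: [-179.9, -0.0, 78.1]
force: [0.1, -0.2, -2.3]
grip_width: 0.0298
grasp_force: 30.0
```

```bash
python3 -m creep '.005 -.015 .02 -10 .025;.01 -.025 .01 -10 .025;.012 -.03 0 -10 .025;.012 -.03 0 -10 .025;.012 -.03 0 -10 .025;.012 -.03 0 -10 .025;.012 -.03 0 -10 .025;.012 -.024 0 -10 .025'; python3 -m creep '.011 -.02 0 -9 .025;0 0 0 0 .025;0 0 0 0 .025'
python3 - <<'E'
from w import *
c=look([("stored_barrel_center",.019),("tray",0)],"w4"); wm("stored_barrel",.019,c); wm("tray",.022,c,1)
E
```

```text
time_s: 22.8
tool_pos: [0.5444, -0.278, 0.1536]
tool_rot: [-180.0, 0.1, -2.3]
force: [-0.3, 0.2, -1.7]
grip_width: 0.03
grasp_force: 30.0
time_s: 23.18
tool_pos: [0.5554, -0.2954, 0.1537]
tool_rot: [-179.9, 0.1, -10.8]
force: [0.2, 0.6, -2.0]
grip_width: 0.0299
grasp_force: 30.0
tip stored_barrel_center 0.62 [337. 193.] [ 0.529  -0.3712  0.019 ]
tip tray 0.96 [298. 175.] [ 0.5515 -0.3336  0.    ]
mask stored_barrel 0.7 [339.1, 185.2] 3019 [ 0.5381 -0.373 ] 167.82770782259627 [ 540. -374.] [ 38. 127.] 79.4
```

View pics/w4.png

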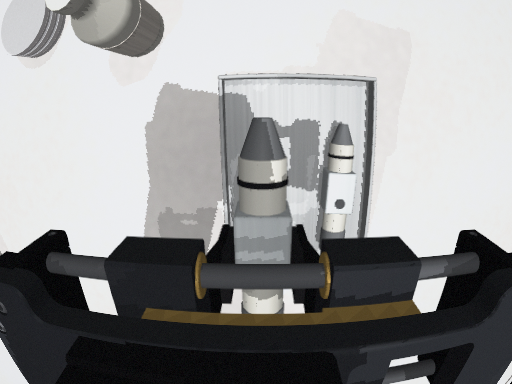

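The held barrel at about (263,200) is parallel to the tray walls and to the stored one at (340,185). I'll shift it 5 mm away from the wall and lower it.

```bash
python3 -m creep '-.001 -.005 -.02 0 .025;0 0 -.04 0 .025;0 0 -.04 0 .025;0 0 -.025 0 .025;0 0 -.012 0 .025;0 0 -.005 0 .025;0 0 -.002 0 .025;0 0 0 0 .025'
```

```text
time_s: 24.42
tool_pos: [0.5555, -0.3021, 0.011]
tool_rot: [180.0, -0.1, -10.9]
force: [-0.3, -0.2, -3.1]
grip_width: 0.0301
grasp_force: 30.0
```

```bash
python3 -m creep '0 0 -.001 0 .025;0 0 -.001 0 .025;0 0 0 0 .032;0 0 0 0 .036;0 0 0 0 .04;0 0 0 0 .042;0 0 0 0 .042';python3 -m creep '0 0 .01 0 .042;0 0 .02 0 .042;0 0 .04 0 .042;0 0 .05 0 .042;0 .02 .05 0 .02;-.01 .04 .03 0 0;-.02 .05 0 5 0;-.02 .05 0 5 0'
python3 - <<'E'
from w import *
im=[]
for c in ["top","scene"]:
    a=cams.read_camera(c); im.append(a[:,:,::-1])
    for n,z in [("barrel",.019),("stored_barrel",.019)]:
        for r in best(n,c,2): print(c,n,round(r["p"],2),r["xy"],*[np.round(x,3) for x in axis(c,r["mask"],z)])
cv2.imwrite("pics/b.png",np.hstack([cv2.resize(im[0][130:240,90:400],None,fx=1.3,fy=1.3),cv2.resize(im[1][110:280,90:440],None,fx=1.1,fy=.8412)]))
E
```

```text
time_s: 25.3
tool_pos: [0.5548, -0.3018, 0.0081]
tool_rot: [180.0, 0.0, -10.9]
force: [0.7, -0.9, -0.2]
grip_width: 0.0416
grasp_force: 0.0
time_s: 26.3
tool_pos: [0.5049, -0.1402, 0.2105]
tool_rot: [179.9, -0.2, -0.8]
force: [0.7, 1.4, 1.3]
grip_width: 0.01
grasp_force: 0.0
top stored_barrel 0.9 [356.0, 191.1] [ 0.532 -0.371] 166.982 [ 0.532 -0.372] [ 32.396 135.946] 81.23
scene barrel 0.82 [163.2, 219.3] [ 0.556 -0.304] 170.129 [ 0.554 -0.305] [ 39.489 142.296] 80.885
scene stored_barrel 0.69 [140.5, 212.1] [ 0.529 -0.373] 168.1 [ 0.529 -0.373] [ 39.01 144.34] 77.016
```

View pics/b.png

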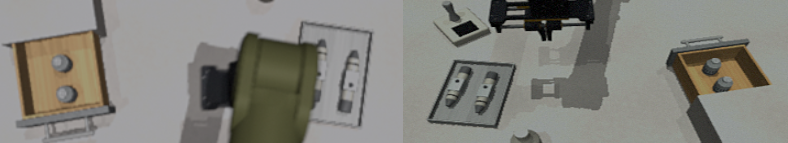

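The pictures show both barrels side by side in the tray and both objectives standing in the drawer. Next is the handle.

```bash
python3 -m creep '-.015 .04 0 3 0;-.015 .045 0 3 0;-.015 .045 0 3 0;-.015 .045 0 0 0;-.015 .045 0 0 0;-.015 .045 0 0 0;-.015 .045 0 0 0;-.015 .045 0 0 0'; python3 -m creep '0 .017 0 0 0;0 0 -.03 0 0;0 0 -.04 0 0;0 0 -.04 0 0;0 0 -.03 0 0;0 0 -.015 0 0;0 0 0 0 0;0 0 0 0 0'
python3 - <<'E'
from w import *
c=look([("cabinet_drawer0_handle",.072)]); print(get_obs()["qpos"])
E
```

```text
time_s: 27.6
tool_pos: [0.3856, 0.2138, 0.2088]
tool_rot: [-180.0, -0.1, 7.9]
force: [0.8, -0.2, 0.1]
grip_width: 0.0004
grasp_force: 0.0
time_s: 28.6
tool_pos: [0.386, 0.2306, 0.0542]
tool_rot: [-180.0, -0.1, 8.0]
force: [-0.2, 0.2, -1.1]
grip_width: 0.0005
grasp_force: 0.0
tip cabinet_drawer0_handle 0.56 [260. 181.] [0.4275 0.2383 0.072 ]
[  11.8571    6.6021  -47.5893  120.1361    5.9831   55.4186 -120.8922]
```

Handle confirmed at (0.4275, 0.238). I'll push along the cabinet's x, slowly.

```bash
python3 -m creep '.006 .001 0 0 0;.006 .001 0 0 0;.004 .0005 0 0 0;.004 .0005 0 0 0;.004 .0005 0 0 0;.004 .0005 0 0 0;.005 .0007 0 0 0;.006 .0009 0 0 0'; python3 -m creep '.007 .001 0 0 0;.007 .001 0 0 0;.007 .001 0 0 0;.007 .001 0 0 0;.007 .001 0 0 0;.007 .001 0 0 0;.007 .001 0 0 0;.007 .001 0 0 0'
```

```text
time_s: 29.7
tool_pos: [0.4239, 0.2358, 0.053]
tool_rot: [180.0, 0.0, 8.1]
force: [-1.3, -0.2, -0.0]
grip_width: 0.0001
grasp_force: 0.6
time_s: 30.7
tool_pos: [0.4803, 0.2438, 0.053]
tool_rot: [180.0, 0.0, 8.1]
force: [-1.2, -0.1, -0.5]
grip_width: 0.0004
grasp_force: 0.6
```

```bash
python3 -m creep '.007 .001 0 0 0;.007 .001 0 0 0;.007 .001 0 0 0;.007 .001 0 0 0;.007 .001 0 0 0;.007 .001 0 0 0;.007 .001 0 0 0;.007 .001 0 0 0'; python3 -m creep '.004 .0006 0 0 0;.003 .0004 0 0 0;.003 .0004 0 0 0;.003 .0004 0 0 0;.003 .0004 0 0 0;.002 .0003 0 0 0;.002 .0003 0 0 0;.002 .0003 0 0 0'
```

```text
time_s: 31.7
tool_pos: [0.5363, 0.2518, 0.0531]
tool_rot: [180.0, 0.0, 8.1]
force: [-1.5, -0.6, -0.5]
grip_width: -0.0003
grasp_force: 0.6
time_s: 32.7
tool_pos: [0.5579, 0.2549, 0.0531]
tool_rot: [180.0, 0.0, 8.1]
force: [-1.0, -0.8, 1.0]
grip_width: 0.0004
grasp_force: 0.5
```

```bash
python3 -m creep '.002 .0003 0 0 0;.002 .0003 0 0 0;.002 .0003 0 0 0;.002 .0003 0 0 0;.002 .0003 0 0 0'; python3 -m creep '.001 .0001 0 0 0;.001 .0001 0 0 0;.001 .0001 0 0 0;.001 .0002 0 0 0'
```

```text
time_s: 33.33
tool_pos: [0.5679, 0.2564, 0.0531]
tool_rot: [180.0, 0.0, 8.1]
force: [-1.5, -1.6, 0.5]
grip_width: 0.0002
grasp_force: 0.5
time_s: 33.83
tool_pos: [0.5691, 0.2566, 0.0529]
tool_rot: [179.9, 0.3, 8.1]
force: [-10.5, -3.9, 6.9]
grip_width: 0.0005
grasp_force: 5.1
```

```bash
python3 -m creep '.001 0 0 0 0;0 0 0 0 0;0 0 0 0 0';  python3 -m creep '-.01 -.0015 0 0 0;-.02 -.003 0 0 0;-.03 -.004 0 0 0;-.02 -.003 .03 0 0;0 -.02 .05 0 0;0 -.04 .05 0 0;0 -.05 .05 0 0;0 -.05 0 0 0';  python3 -m creep '0 -.06 0 0 0;0 -.06 0 0 0;0 0 0 0 0'
python3 - <<'E'
from w import *
im=[]
for c in ["top","scene"]:
    a=cams.read_camera(c); im.append(a[:,:,::-1])
for n,z in [("cabinet_drawer0_handle",.072)]:
    for c in ["top","scene"]: print([(r["p"],at_z(c,r["xy"],z)) for r in finder.tip_of(n,c)[:1]])
cv2.imwrite("pics/e.png",np.hstack([cv2.resize(x,(400,300)) for x in im]))
E
```

```text
time_s: 34.2
tool_pos: [0.5691, 0.2566, 0.0529]
tool_rot: [179.9, 0.4, 8.1]
force: [-10.4, -3.2, 8.3]
grip_width: 0.0003
grasp_force: 5.7
time_s: 35.2
tool_pos: [0.4956, 0.0922, 0.2305]
tool_rot: [179.9, -0.6, 8.2]
force: [0.3, -0.4, -0.5]
grip_width: 0.0006
grasp_force: 0.0
time_s: 35.58
tool_pos: [0.4929, -0.034, 0.226]
tool_rot: [179.8, -0.1, 7.5]
force: [-0.4, 1.9, 0.4]
grip_width: 0.0006
grasp_force: 0.0
[(0.86, array([0.5775, 0.2533, 0.072 ]))]
[(0.6, array([0.585, 0.271, 0.072]))]
```

View pics/e.png

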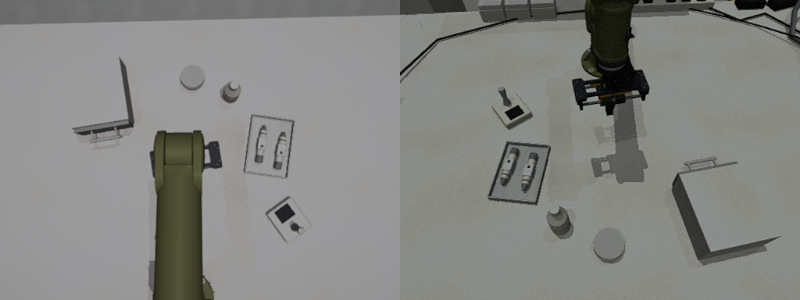

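The drawer is shut and both barrels lie in the tray. The dishes and bottle haven't moved, and the gripper is clear of everything.

```bash
python3 -c "
from cell import ticket
print(ticket.sign_off())"
```

```text
the job is handed in; nothing more can be done
None
```

The job is handed in at about 36 s: both objectives stood upright in the drawer before I pushed it shut against its stop (not visible since), the loose barrel lies on the tray floor beside the stored one, and I left the dishes and bottle untouched.

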